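# Trace the stitch seam, then hold the sprung register pin down on its stop

## Task

Take the green-handled stylus out of the tool stand and, with its tip down in the slot of the sole-shaped template, trace the whole stitch seam slowly (a few centimetres a second) from the toe end to the heel end. At the heel end press the sprung brass register pin straight down with the tip, gently, until the tool's collar sits hard on the steel stop, and finish while still holding the upright stylus pressed there: do not let go or back off. Leave the other two tools, the cream jar and its brass lid alone.

Things in the scene. Friction and masses are not known exactly. Their poses are not given: they have to be found in the camera images.
- stylus: Loose hand tool, about 90 g, upright in a hole of the stand. Origin: middle of the tip's lower end; z up the tool. From there up: steel tip, 8 mm diameter, 0 to 25 mm; brass collar disc, 32 mm across, 25 to 30 mm; square green handle 24 x 24 mm (faces across x and y), 30 to 100 mm. In the stand the collar rests on the stand's top (origin 25 mm below it).
- burnisher: Bystander: loose tool of the same shape and size as the stylus but with a black handle, in another hole of the stand. Origin at its tip, as for the stylus.
- pricker: Bystander: loose tool of the same shape and size as the stylus but with a red handle, in another hole of the stand. Origin at its tip, as for the stylus.
- stand: Fixed wooden block 210 x 60 x 34 mm (x, y, z), origin at the centre of its underside. Three 13 mm holes, 28 mm deep, in a row along its x at -70, 0 and +70 mm; any of the three tools may be in any hole, its faces turned up to 0.25 rad from the stand's axes.
- jar: Bystander: loose clear jar of white shoe cream, 68 mm across, 45 mm high; origin at the centre of its underside.
- jar_lid: Bystander: loose brass lid, a flat disc 70 mm across, 12 mm high; origin at the centre of its underside.
- jig: Fixed jig, origin at the centre of its underside, x to the toe, z up. Board 300 x 120 x 26 mm; brown leather sole on it, top at z 30 mm; pale sole-shaped template, z 30 to 40 mm, 276 x 95 mm. A 16 mm slot through the template shows the dashed stitch line on the leather; it runs in straight pieces from seam0 (toe) through seam1.. to seam6 (heel), ending 9 mm beyond each.
- pin_top (a point): Centre of the top of the brass register pin, a disc 17 mm across, in the slot's floor at seam6; flush with the floor at rest, it moves straight down when pressed.
- pin (a joint): Travel of the register pin, m: 0 at rest (up), growing as it is pressed down. Spring: 2 N to start it, plus 3.5 N for each 10 mm, so about 6.5 N when the collar meets the stop at 13 mm; beyond that the force rises steeply. The spring outweighs the stylus and pushes it up if it is let go.
- stop: Fixed U-shaped steel hard stop round the slot's heel end, 44 x 52 mm in plan, open to the toe; top 42 mm above the table, 12 mm above the slot's floor, 2 mm above the template. The stylus' collar lands on it when the pin is down 13 mm. Origin on the pin's axis at the slot floor's height; axes as the jig's.
- seam0 (a point): Toe end of the seam: middle of the slot's floor; in the jig's frame at x 80, y 16, z 30 mm.
- seam1 (a point): Point 1 of the seam: middle of the slot's floor; in the jig's frame at x 53.3, y 20, z 30 mm.
- seam2 (a point): Point 2 of the seam: middle of the slot's floor; in the jig's frame at x 26.7, y 18, z 30 mm.
- seam3 (a point): Point 3 of the seam: middle of the slot's floor; in the jig's frame at x 0, y 12, z 30 mm.
- seam4 (a point): Point 4 of the seam: middle of the slot's floor; in the jig's frame at x -26.7, y 6, z 30 mm.
- seam5 (a point): Point 5 of the seam: middle of the slot's floor; in the jig's frame at x -53.3, y 2, z 30 mm.
- seam6 (a point): Heel end of the seam, at the register pin: middle of the slot's floor; in the jig's frame at x -80, y 0, z 30 mm.
There are look-alikes about, which are no part of the job. What is meant by the stylus is not brown, pink or purple, and is the smaller of those in its own colour.

How it is judged:
By the outcome, as a careful person would: the job done as asked, in the order asked, and still so for the second after the job is handed in, while the arm keeps its last pose, push and grip.
It also fails if it takes over 58 s, if anything falls off the work surface, if the arm or the gripper's body presses on something with over 40 N, if the wrist force passes 120 N, or if a joint passes its speed limit or range.

## Robot

A 6-joint arm with a two-finger parallel gripper is mounted at the origin on the work surface. World frame = base frame: x ahead of the robot, y to its left, z up, the work surface at z = 0. Lengths are in m, angles in rad, forces in N, time in s.
With the tool pointing down it reaches from about 0.25 to 0.775 m from the base axis. Payload 4 kg.
Tool frame: the origin (TCP) lies between the finger pads; the fingertips stand 22 mm ahead of it and the grasp point (between the pads) lies 3 mm ahead of it (env.tip_extent is the distance from the TCP to the fingertips, in m); z points along the fingers, y is the line along which they close (so a half turn about z gives the same grasp; the last joint's range is limited). The gripper opens to 85 mm and grips with 20 to 120 N. Pads are 22 mm wide; open, the fingers measure 114 mm over their backs; the gripper's body (76 mm by 85 mm) begins 54 mm behind the grasp point. The pads swing forward as they close: fully open they stand 13 mm farther back than shut.
Start: joints at [1.178, 0.087, 1.371, -0, 1.684, -0.103], TCP at [0.157, 0.527, 0.253] pointing down, gripper open.
Joint ranges: [-3.1, 3.1], [-0.76, 2.03], [0.27, 2.55], [-1.08, 4.22], [0.17, 2.65], [-2.57, 2.57]. Speed limits (rad/s): [2.79, 2.79, 3.14, 3.14, 3.14, 3.14].

## Interface

Orientations are given as a unit quaternion [x, y, z, w].
In Python, from cell import env gives the robot as it stands. The module is installed in compiled form; this text tells all that it offers.
- The arm moves only by the tool play_rows, never from a script. Its argument "plan" is a list of rows, each a list of 7 numbers: the shift along the tool's x, y, z in cm, then the turn, a rotation vector about the tool's x, y, z in degrees, then the opening, from 0 (shut) to 1 (fully open). A call has exactly 10 rows; each row shifts and turns the commanded pose from where the row before left it, along the tool's axes as they then stand; what a row does not reach is not made up. A row lasts 1/12 s, in which the tool goes at most 41.7 mm and 7.16 degrees, less where a joint would pass 70% of its speed; a pose out of reach is approached as far as the arm can. A call with a gripper value outside its range is refused whole. The fingers move at their own pace and stop on an object; "grip_force" is the grip in N (left out, the last holds). Time passes only in rows, so rows that do not move let the fingers close, or fill a call up. It gives the time, the measured TCP pose, the force, the opening and the grip force at its end, in the units of the state.
- env.state(): the state, without advancing time (a new reading comes with each control period).
- env.snapshot(name): name is "scene" or "top"; returns the picture (400x640x3 uint8, blue, green, red); there is no depth.
- env.camera_model(name): a dict with "vertical_fov" (degrees; the focal length in pixels is half the picture's height over the tangent of half this angle, whatever the lens; pixels are square), "cx", "cy" (the principal point, pixels), "dist_coeffs" ([k1, k2, p1, p2, k3] as OpenCV has them; the pictures are not rectified), "camera_from_world" (4x4, takes a point from world to camera coordinates). Camera axes: x right, y down, z forward; pixel columns grow to the right and rows downward; lengths in m; the calibration is good to about 2 mm. A picture is of the moment at which its call begins. camera_model takes no time and is no camera call.
- env.close_job(): hands the job in; it is judged then, once.
The state is a dict: "time_s": time; "qpos": joint angles; "joint_velocities": joint speeds; "joint_torque": joint torques, N m; "position": TCP position; "orientation": TCP orientation; "ft_force": force on the tool from outside, world axes, zero at the start; "ft_torque": the same for the moment, N m; "finger_gap": opening from 0.0 (shut) to 1.0 (fully open); "gripper_force": force on a finger pad.
Only numpy, scipy, OpenCV 4.12 (cv2) and the standard library are available. Lean on these libraries where they do the work, as an engineer would, in place of code of your own. Each camera call takes 0.05 s, during which the arm holds its last target. There are 200 camera calls.

## Working session

There is one attempt and no reset: what is moved stays moved. The work goes in short steps, Python scripts to look and compute and a tool call to move; the robot and the scene stay as the last step left them, time stands still between calls to the robot, and variables do not carry over. Pictures are saved under pics/ and viewed, at most 10 in all, crops included, and the job is handed in when it is done.

Besides the shell and the picture viewer there is one more tool, called as name(argument=value, ...) on one line, values as JSON. play_rows: Moves the arm, as the interface text tells. Its arguments: {"type":"object","properties":{"plan":{"type":"array","items":{"type":"array","items":{"type":"number"}}},"grip_force":{"type":"number"}},"required":["plan"]}

```bash
mkdir -p pics; ls; python3 - <<'E'
from cell import env
import cv2,numpy as np
for n in("scene","top"):
    cv2.imwrite(f"pics/{n}0.png",env.snapshot(n))
    m=env.camera_model(n);print(n,m)
print(env.state(),env.tip_extent)
E
```

```text
pics
scene {'vertical_fov': 47.27899332350616, 'cx': 317.39040516383983, 'cy': 196.98158427617182, 'dist_coeffs': array([0.04356091, 0.        , 0.        , 0.        , 0.        ]), 'camera_from_world': array([[ 0.57694852,  0.8164952 ,  0.02158666, -0.32078615],
       [ 0.53969971, -0.36125665, -0.76040637, -0.27972655],
       [-0.61306983,  0.45036565, -0.64908872,  1.56831938],
       [ 0.        ,  0.        ,  0.        ,  1.        ]])}
top {'vertical_fov': 50.734960259036164, 'cx': 327.39594105858953, 'cy': 202.21696261386353, 'dist_coeffs': array([-0.10078831,  0.        ,  0.        ,  0.        ,  0.        ]), 'camera_from_world': array([[ 0.00663255, -0.99996315,  0.00545043, -0.04488537],
       [-0.98341734, -0.00751046, -0.18120133,  0.59895375],
       [ 0.18123558, -0.00415822, -0.98343092,  1.09412483],
       [ 0.        ,  0.        ,  0.        ,  1.        ]])}
{'time_s': 0.1, 'qpos': array([ 1.17791321e+00,  8.79019072e-02,  1.37214899e+00,  6.35115440e-06,
        1.68362119e+00, -1.03091575e-01]), 'joint_velocities': array([ 8.43402321e-05, -8.50675670e-04, -3.03209459e-03,  6.50571574e-04,
        1.54013379e-03,  2.84801657e-04]), 'joint_torque': array([ 1.68001596e-03, -3.53016508e+01, -3.14218891e+01, -2.05279125e-04,
        8.03615752e-03, -9.69877703e-06]), 'position': array([0.1569994, 0.5266751, 0.2522215]), 'orientation': array([ 1.44388865e-01,  9.89520477e-01, -1.00713257e-03, -2.58260445e-04]), 'ft_force': array([ 0.1319915 ,  0.29939263, -0.36132612]), 'ft_torque': array([-0.05827643, -0.01631132, -0.00700197]), 'gripper_force': 0.0, 'finger_gap': 1.0016939308960737} 0.022
```

View pics/scene0.png

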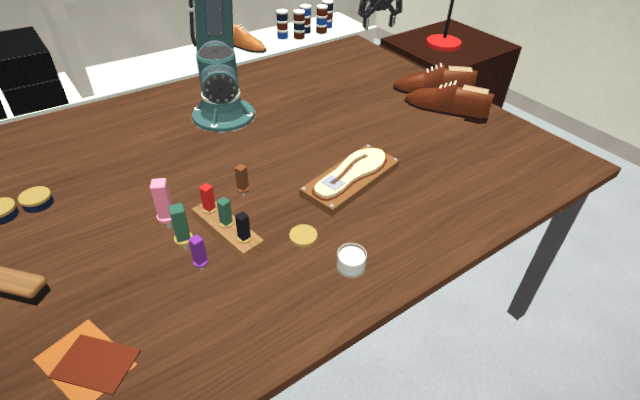

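View pics/top0.png

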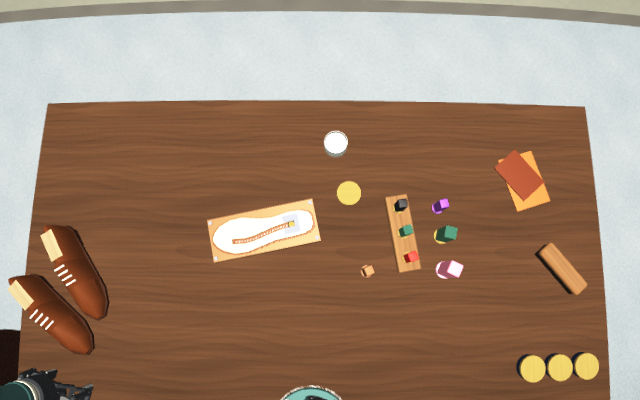

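The scene view shows the stand with red (207,197), green (225,212) and black (242,226) tools. The big green look-alike is at (180,222) and the jig at (350,175). In the top view the stand is at about (403,233), the stylus at (406,230), and the jig at (264,230) with its heel and steel stop to the right at (291,222).

```bash
cat > h.py <<'E'
import cv2,numpy as np
from cell import env
def K(m):
    f=200/np.tan(np.radians(m["vertical_fov"]/2));return np.array([[f,0,m["cx"]],[0,f,m["cy"]],[0,0,1]])
def ray(m,uv):
    p=cv2.undistortPoints(np.array(uv,float).reshape(-1,1,2),K(m),m["dist_coeffs"]).reshape(-1,2)
    R=m["camera_from_world"][:3,:3];t=m["camera_from_world"][:3,3]
    return -R.T@t,np.c_[p,np.ones(len(p))]@R
def onz(m,uv,z):
    o,d=ray(m,uv);return o+d*((z-o[2])/d[:,2])[:,None]
def proj(m,P):
    T=m["camera_from_world"];r,_=cv2.Rodrigues(T[:3,:3])
    return cv2.projectPoints(np.array(P,float).reshape(-1,3),r,T[:3,3],K(m),m["dist_coeffs"])[0].reshape(-1,2)
E
python3 - <<'E'
from h import *
t=cv2.imread("pics/top0.png");s=cv2.imread("pics/scene0.png")
a=cv2.resize(t[190:270,200:330],None,fx=6,fy=6,interpolation=cv2.INTER_CUBIC)[:, :780]
cv2.imwrite("pics/jig_top.png",a)
b=cv2.resize(t[185:285,360:470],None,fx=5.5,fy=5.5,interpolation=cv2.INTER_CUBIC)
cv2.imwrite("pics/stand_top.png",b)
for n,im,roi in(("top",t,(380,190,425,275)),("scene",s,(190,170,270,255))):
    m=env.camera_model(n)
    hsv=cv2.cvtColor(im,cv2.COLOR_BGR2HSV)
    x0,y0,x1,y1=roi;M=np.zeros(im.shape[:2],np.uint8);M[y0:y1,x0:x1]=255
    g=cv2.inRange(hsv,(65,60,20),(95,255,255))&M
    c=max(cv2.findContours(g,0,1)[0],key=cv2.contourArea)
    print(n,"green",cv2.boundingRect(c),cv2.minAreaRect(c),hsv[g>0].mean(0))
    ys,xs=np.nonzero(g); print(sorted(set(hsv[g>0][:,2]))[::8])
m=env.camera_model("top")
hsv=cv2.cvtColor(t,cv2.COLOR_BGR2HSV)
print("board px",hsv[255,225],hsv[203,308],"table",hsv[270,260],hsv[200,250],"templ",hsv[245,240],"stop",hsv[218,290], "stand",hsv[265,405])
E
```

```text
top green (399, 225, 14, 11) ((405.4000244140625, 230.2000274658203), (8.22192096710205, 12.016654014587402), 71.56504821777344) [ 74.12 104.22 133.94]
[np.uint8(68), np.uint8(110), np.uint8(153), np.uint8(165)]
scene green (217, 198, 15, 27) ((223.9424591064453, 210.95343017578125), (26.380565643310547, 12.14343547821045), 83.9909896850586) [ 71.87412587  84.73776224 107.23776224]
[np.uint8(87), np.uint8(95), np.uint8(120), np.uint8(144), np.uint8(160)]
board px [ 18 117 248] [ 16  42 249] table [ 12 141 128] [ 12 141 125] templ [ 30   1 255] stop [112  11 248] stand [ 16 138 232]
```

View pics/jig_top.png

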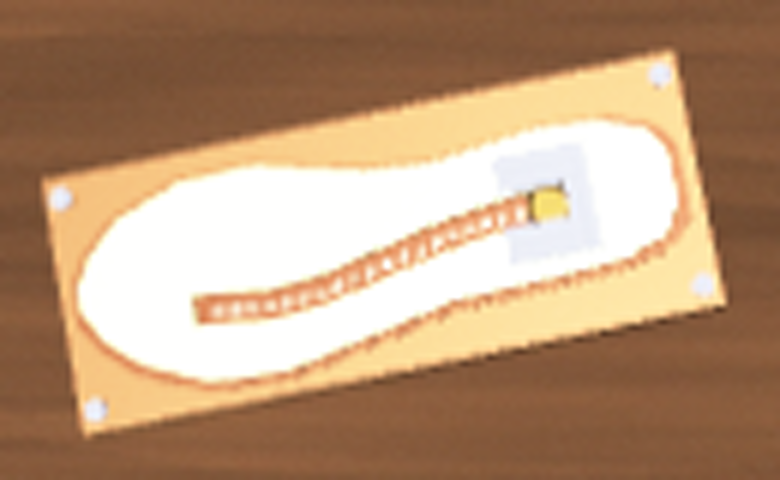

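View pics/stand_top.png

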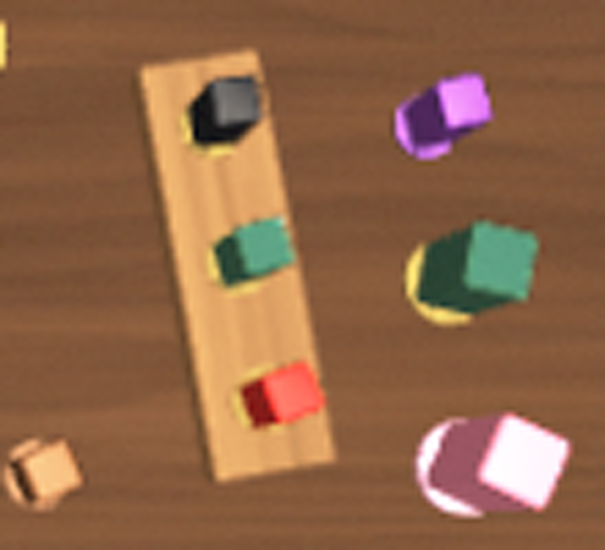

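The jig crop shows the board corners at about (45,180), (675,52), (725,300) and (85,432), with the pin at (548,203) at the right-hand heel. The stand crop shows the green stylus in the middle hole, its lit top face at (268,247). Its face turn differs slightly from the stand's.

```bash
cat > meas.py <<'E'
from h import *
S=8
def up(im,roi):
    x0,y0,x1,y1=roi;return cv2.resize(im[y0:y1,x0:x1],None,fx=S,fy=S,interpolation=cv2.INTER_CUBIC)
def back(p,roi): return (np.asarray(p,float)+.5)/S-.5+np.array(roi[:2])
def big(mask): return max(cv2.findContours(mask,0,1)[0],key=cv2.contourArea)
def cent(c): q=cv2.moments(c);return [q["m10"]/q["m00"],q["m01"]/q["m00"]]
E
python3 - <<'E'
from meas import *
np.set_printoptions(precision=4,suppress=True)
def rect(m,im,roi,lo,hi,z,name):
    u=cv2.cvtColor(up(im,roi),cv2.COLOR_BGR2HSV)
    k=cv2.morphologyEx(cv2.inRange(u,lo,hi),cv2.MORPH_CLOSE,np.ones((9,9)))
    c=big(k);w=onz(m,back(c[:,0,:],roi),z)
    (cx,cy),(a,b),th=cv2.minAreaRect((w[:,:2]*1000).astype(np.float32))
    print(name,"c",cx,cy,"size",a,b,"ang",th, "centroid",onz(m,[back(cent(c),roi)],z)[0]*1000)
    return c
t=cv2.imread("pics/top0.png");s=cv2.imread("pics/scene0.png")
m=env.camera_model("top");ms=env.camera_model("scene")
rect(m,t,(200,190,330,270),(0,0,190),(180,255,255),.026,"board top")
rect(ms,s,(292,140,405,215),(0,0,110),(180,255,255),.026,"board scene")
rect(m,t,(282,215,300,232),(20,110,150),(35,255,255),.030,"pin top")
rect(ms,s,(320,175,345,195),(20,90,100),(35,255,255),.030,"pin scene")
rect(m,t,(380,190,425,275),(8,60,175),(25,180,255),.034,"stand top")
rect(m,t,(396,222,420,242),(60,50,125),(95,255,255),.109,"green top")
rect(ms,s,(212,192,238,216),(60,30,135),(95,255,255),.109,"green scene")
rect(m,t,(396,250,420,266),(0,120,200),(12,255,255),.109,"red top")
a=cv2.resize(s[140:215,290:405],None,fx=5,fy=5,interpolation=cv2.INTER_CUBIC)
b=cv2.resize(s[180:255,190:270],None,fx=5,fy=5,interpolation=cv2.INTER_CUBIC)
cv2.imwrite("pics/sc.png",np.vstack([a[:300],b[:300].copy() if b.shape[1]==a.shape[1] else cv2.copyMakeBorder(b[:300],0,0,0,a.shape[1]-b.shape[1],0)]))
E
```

```text
board top c 525.6159057617188 137.0662384033203 size 122.42317199707031 301.722900390625 ang 12.29712200164795 centroid [525.0086 136.4968  26.    ]
board scene c 526.944580078125 143.6319580078125 size 352.16961669921875 344.4002685546875 ang 56.469642639160156 centroid [528.3948 124.397   26.    ]
pin top c 543.9585571289062 60.29624938964844 size 12.472530364990234 15.654751777648926 ang 14.269895553588867 centroid [543.8173  59.9701  30.    ]
pin scene c 534.6767578125 65.3364486694336 size 1.711028814315796 2.7150018215179443 ang 53.27787399291992 centroid [534.9     65.2902  30.    ]
stand top c 520.9212036132812 -248.24114990234375 size 211.6169891357422 62.326988220214844 ang 9.819807052612305 centroid [ 509.3355 -248.0329   34.    ]
green top c 519.6246337890625 -247.2886199951172 size 23.002845764160156 22.493087768554688 ang 16.51754379272461 centroid [ 519.8274 -247.1377  109.    ]
green scene c 521.9349365234375 -248.79339599609375 size 23.102542877197266 23.20103645324707 ang 16.446264266967773 centroid [ 522.182  -248.7692  109.    ]
red top c 452.2652587890625 -259.7483215332031 size 28.902881622314453 27.008502960205078 ang 17.98275375366211 centroid [ 451.9784 -259.6965  109.    ]
```

View pics/sc.png

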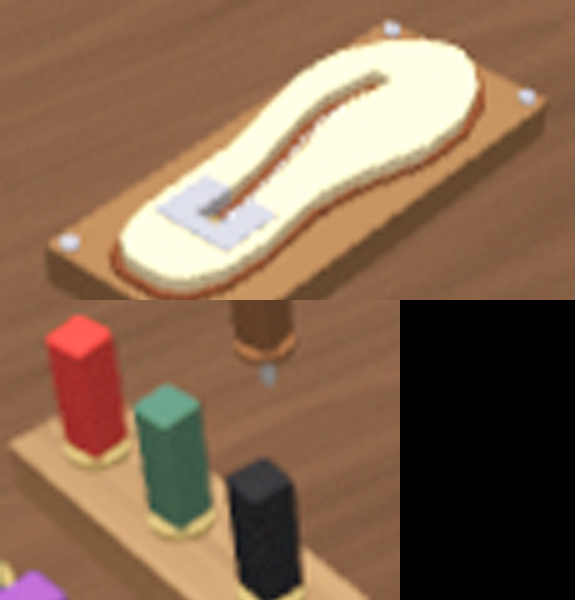

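The crop shows the slot clear of obstruction, the steel U at the heel, three rivets at (68,242), (392,28) and (527,97), and the green tool upright in the middle hole. Both views agree on the stylus to within about 2 mm. Next I cross-check the jig with its rivets and work out the approach.

```bash
cat > plan.py <<'E'
from h import *
from scipy.spatial.transform import Rotation as R
def screw(target,yaw,n):
    "constant rows (cm, deg) taking the tool to target with tool y at yaw deg, pointing down"
    st=env.state();R0=R.from_quat(st["orientation"]);p0=st["position"]
    y=np.radians(yaw);Y=np.array([np.cos(y),np.sin(y),0]);Z=np.array([0,0,-1.])
    R1=R.from_matrix(np.c_[np.cross(Y,Z),Y,Z]);w=(R0.inv()*R1).as_rotvec()
    step=R.from_rotvec(w/n);A=sum((R.from_rotvec(w*k/n).as_matrix() for k in range(n)),np.zeros((3,3)))
    d=np.linalg.solve(A,R0.inv().apply(np.array(target)-p0))
    return np.r_[d*100,np.degrees(w/n)]
E
python3 - <<'E'
from meas import *
from plan import screw
np.set_printoptions(precision=3,suppress=True)
s=cv2.imread("pics/scene0.png");t=cv2.imread("pics/top0.png")
m=env.camera_model("top");ms=env.camera_model("scene")
def riv(m,im,pts):
    out=[]
    for x,y in pts:
        roi=(int(x)-5,int(y)-5,int(x)+6,int(y)+6);u=cv2.cvtColor(up(im,roi),cv2.COLOR_BGR2HSV)
        k=((u[...,1]<75)&(u[...,2]>140)).astype(np.uint8)*255
        out.append(back(cent(big(k)),roi))
    return onz(m,out,.026)[:,:2]*1000
a=riv(m,t,[(200+60/6,190+197/6),(200+660/6,190+73/6),(200+703/6,190+285/6),(200+95/6,190+410/6)])
b=riv(ms,s,[(290+527/5,140+97/5),(290+68/5,140+242/5),(290+392/5,140+28/5)])
print(a,a.mean(0));print(b)
ang=lambda v:np.degrees(np.arctan2(v[1],v[0]))
print(ang(a[0]-a[1]),ang(a[3]-a[2]),ang(b[2]-b[1]),(b[0]+b[1])/2)
print(screw([.521,-.248,.252],-73.5,40))
E
```

```text
[[544.207 287.219]
 [604.984   9.231]
 [507.079 -11.737]
 [446.633 265.805]] [525.726 137.629]
[[540.766 290.555]
 [503.343  -9.873]
 [454.515 260.274]]
102.33257595075298 102.28659656499026 100.24548543050388 [522.054 140.341]
[-2.626  1.136  0.    -0.002  0.004  3.672]
```

Top-view rivets and board agree (centre about (525.7,137.3) mm, x axis at 102.3°). The scene offset fits raised rivet heads. Now the swing over to the stand.

play_rows(plan=[[-2.63, 1.14, 0, 0, 0, 3.67, 0.7], [-2.63, 1.14, 0, 0, 0, 3.67, 0.7], [-2.63, 1.14, 0, 0, 0, 3.67, 0.7], [-2.63, 1.14, 0, 0, 0, 3.67, 0.7], [-2.63, 1.14, 0, 0, 0, 3.67, 0.7], [-2.63, 1.14, 0, 0, 0, 3.67, 0.7], [-2.63, 1.14, 0, 0, 0, 3.67, 0.7], [-2.63, 1.14, 0, 0, 0, 3.67, 0.7], [-2.63, 1.14, 0, 0, 0, 3.67, 0.7], [-2.63, 1.14, 0, 0, 0, 3.67, 0.7]], grip_force=80)

```text
time_s: 0.93
position: [0.4361, 0.4791, 0.2522]
orientation: [0.45, 0.893, -0.001, -0.0]
ft_force: [0.6, -0.9, 0.6]
finger_gap: 0.698
gripper_force: 0.0
```

play_rows(plan=[[-2.63, 1.14, 0, 0, 0, 3.67, 0.7], [-2.63, 1.14, 0, 0, 0, 3.67, 0.7], [-2.63, 1.14, 0, 0, 0, 3.67, 0.7], [-2.63, 1.14, 0, 0, 0, 3.67, 0.7], [-2.63, 1.14, 0, 0, 0, 3.67, 0.7], [-2.63, 1.14, 0, 0, 0, 3.67, 0.7], [-2.63, 1.14, 0, 0, 0, 3.67, 0.7], [-2.63, 1.14, 0, 0, 0, 3.67, 0.7], [-2.63, 1.14, 0, 0, 0, 3.67, 0.7], [-2.63, 1.14, 0, 0, 0, 3.67, 0.7]])

```text
time_s: 1.77
position: [0.63, 0.2744, 0.2521]
orientation: [0.708, 0.706, -0.001, -0.0]
ft_force: [0.4, -0.5, -0.3]
finger_gap: 0.701
gripper_force: 0.0
```

play_rows(plan=[[-2.63, 1.14, 0, 0, 0, 3.67, 0.7], [-2.63, 1.14, 0, 0, 0, 3.67, 0.7], [-2.63, 1.14, 0, 0, 0, 3.67, 0.7], [-2.63, 1.14, 0, 0, 0, 3.67, 0.7], [-2.63, 1.14, 0, 0, 0, 3.67, 0.7], [-2.63, 1.14, 0, 0, 0, 3.67, 0.7], [-2.63, 1.14, 0, 0, 0, 3.67, 0.7], [-2.63, 1.14, 0, 0, 0, 3.67, 0.7], [-2.63, 1.14, 0, 0, 0, 3.67, 0.7], [-2.63, 1.14, 0, 0, 0, 3.67, 0.7]])

```text
time_s: 2.6
position: [0.6631, -0.0056, 0.2521]
orientation: [0.895, 0.447, -0.001, -0.0]
ft_force: [0.4, 1.7, -0.1]
finger_gap: 0.7
gripper_force: 0.0
```

play_rows(plan=[[-2.63, 1.14, 0, 0, 0, 3.67, 0.7], [-2.63, 1.14, 0, 0, 0, 3.67, 0.7], [-2.63, 1.14, 0, 0, 0, 3.67, 0.7], [-2.63, 1.14, 0, 0, 0, 3.67, 0.7], [-2.63, 1.14, 0, 0, 0, 3.67, 0.7], [-2.63, 1.14, 0, 0, 0, 3.67, 0.7], [-2.63, 1.14, 0, 0, 0, 3.67, 0.7], [-2.63, 1.14, 0, 0, 0, 3.67, 0.7], [-2.63, 1.14, 0, 0, 0, 3.67, 0.7], [-2.63, 1.14, 0, 0, 0, 3.67, 0.7]])

```text
time_s: 3.43
position: [0.5222, -0.2498, 0.2524]
orientation: [0.99, 0.143, -0.001, -0.0]
ft_force: [-0.1, -0.0, 0.8]
finger_gap: 0.702
gripper_force: 0.0
```

```bash
python3 - <<'E'
from plan import *
np.set_printoptions(precision=3,suppress=True)
st=env.state();print(st["time_s"],st["position"],st["qpos"],R.from_quat(st["orientation"]).as_matrix(),st["finger_gap"])
print(screw([.521,-.248,.180],-73.5,5))
E
```

```text
3.4333 [ 0.522 -0.25   0.252] [-0.544  0.153  1.3   -0.     1.69   0.74 ] [[ 0.959  0.282 -0.001]
 [ 0.282 -0.959  0.001]
 [-0.001 -0.001 -1.   ]] 0.7015652523760919
[-0.012 -0.04   1.448 -0.011  0.01  -0.02 ]
```

play_rows(plan=[[-0.03, -0.1, 1.5, -0.03, 0.03, -0.05, 0.7], [-0.03, -0.1, 1.5, -0.03, 0.03, -0.05, 0.7], [0, 0, 1.5, 0, 0, 0, 0.7], [0, 0, 1.5, 0, 0, 0, 0.7], [0, 0, 1.5, 0, 0, 0, 0.7], [0, 0, 1.5, 0, 0, 0, 0.7], [0, 0, 1.5, 0, 0, 0, 0.7], [0, 0, 1.5, 0, 0, 0, 0.7], [0, 0, 1.0, 0, 0, 0, 0.7], [0, 0, 0.5, 0, 0, 0, 0.7]])

```text
time_s: 4.27
position: [0.5212, -0.2464, 0.1158]
orientation: [0.989, 0.145, -0.001, -0.001]
ft_force: [-0.1, -0.7, 0.5]
finger_gap: 0.703
gripper_force: 0.0
```

```bash
python3 - <<'E'
from plan import *
np.set_printoptions(precision=3,suppress=True)
st=env.state();print(st["time_s"],st["position"],st["ft_force"])
s=env.snapshot("scene")
cv2.imwrite("pics/g1.png",cv2.resize(s[120:270,150:330],None,fx=4,fy=4,interpolation=cv2.INTER_CUBIC))
print(screw([.521,-.248,.084],-73.5,5))
E
```

```text
4.2667 [ 0.521 -0.246  0.116] [-0.094 -0.688  0.514]
[-0.012  0.031  0.632 -0.027  0.022  0.039]
```

View pics/g1.png

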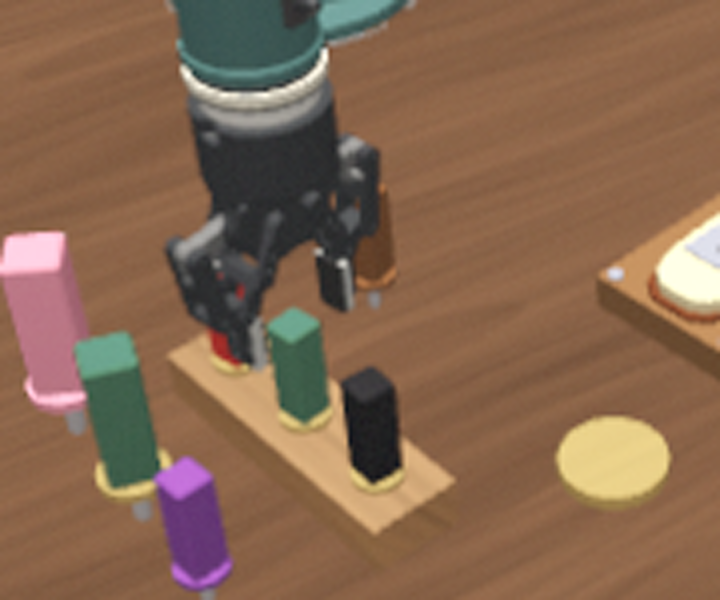

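The open fingers (pads at about (255,345) and (340,280)) straddle the green handle's top (297,320), clear of red and black. Next I go down and grip.

play_rows(plan=[[-0.03, 0.07, 0.8, -0.1, 0.1, 0.1, 0.7], [-0.03, 0.07, 0.8, 0, 0, 0.1, 0.7], [0, 0, 0.8, 0, 0, 0, 0.7], [0, 0, 0.6, 0, 0, 0, 0.7], [0, 0, 0.2, 0, 0, 0, 0.7], [0, 0, 0, 0, 0, 0, 0.5], [0, 0, 0, 0, 0, 0, 0.35], [0, 0, 0, 0, 0, 0, 0.2], [0, 0, 0, 0, 0, 0, 0.1], [0, 0, 0, 0, 0, 0, 0.0]], grip_force=60)

```text
time_s: 5.15
position: [0.5226, -0.2488, 0.0869]
orientation: [0.99, 0.143, 0.002, 0.002]
ft_force: [0.1, 0.3, 0.7]
finger_gap: 0.274
gripper_force: 58.7
```

play_rows(plan=[[0, 0, 0, 0, 0, 0, 0], [0, 0, 0, 0, 0, 0, 0], [0, 0, 0, 0, 0, 0, 0], [0, 0, 0, 0, 0, 0, 0], [0, 0, 0, 0, 0, 0, 0], [0, 0, 0, 0, 0, 0, 0], [0, 0, -0.2, 0, 0, 0, 0], [0, 0, -0.5, 0, 0, 0, 0], [0, 0, -0.8, 0, 0, 0, 0], [0, 0, -0.8, 0, 0, 0, 0]])

```text
time_s: 5.98
position: [0.5217, -0.2482, 0.1091]
orientation: [0.99, 0.143, 0.001, 0.0]
ft_force: [0.3, -0.2, -1.3]
finger_gap: 0.274
gripper_force: 58.7
```

```bash
python3 - <<'E'
from plan import *
np.set_printoptions(precision=3,suppress=True)
st=env.state();print(st["time_s"],st["position"],st["ft_force"],st["ft_torque"],st["finger_gap"],st["gripper_force"])
print(R.from_quat(st["orientation"]).as_matrix())
E
```

```text
5.9833 [ 0.522 -0.248  0.109] [ 0.309 -0.246 -1.304] [ 0.008  0.034 -0.009] 0.2736940842759246 58.70116174221039
[[ 0.959  0.284  0.002]
 [ 0.284 -0.959 -0.001]
 [ 0.002  0.001 -1.   ]]
```

Gripped (opening 23 mm) with the stylus coming up. I lift clear of the hole and carry it over to above seam0.

play_rows(plan=[[0, 0, -1, 0, 0, 0, 0], [0, 0, -1.3, 0, 0, 0, 0], [0, 0, -1.4, 0, 0, 0, 0], [0, 0, -1.4, 0, 0, 0, 0], [0, 0, -1.4, 0, 0, 0, 0], [0, 0, -1.4, 0, 0, 0, 0], [0, 0, -1.4, 0, 0, 0, 0], [0, 0, -1.4, 0, 0, 0, 0], [0, 0, -1.0, 0, 0, 0, 0], [0, 0, -0.5, 0, 0, 0, 0]])

```text
time_s: 6.82
position: [0.5224, -0.2487, 0.2342]
orientation: [0.99, 0.143, 0.003, 0.002]
ft_force: [1.3, -0.3, -1.5]
finger_gap: 0.274
gripper_force: 58.7
```

play_rows(plan=[[0.3, -1.3, 0, 0, 0, 0, 0], [0.5, -2.2, 0, 0, 0, 0, 0], [0.55, -2.4, 0, 0, 0, 0, 0], [0.55, -2.4, 0, 0, 0, 0, 0], [0.55, -2.4, 0, 0, 0, 0, 0], [0.55, -2.4, 0, 0, 0, 0, 0], [0.55, -2.4, 0, 0, 0, 0, 0], [0.55, -2.4, 0, 0, 0, 0, 0], [0.55, -2.4, 0, 0, 0, 0, 0], [0.55, -2.4, 0, 0, 0, 0, 0]])

```text
time_s: 7.65
position: [0.5059, -0.0137, 0.2297]
orientation: [0.99, 0.144, 0.001, 0.001]
ft_force: [1.1, -0.4, -0.1]
finger_gap: 0.279
gripper_force: 58.9
```

play_rows(plan=[[0.55, -2.4, 0, 0, 0, 0, 0], [0.55, -2.4, 0, 0, 0, 0, 0], [0.55, -2.4, 0, 0, 0, 0, 0], [0.55, -2.4, 0, 0, 0, 0, 0], [0.55, -2.4, 0, 0, 0, 0, 0], [0.55, -2.4, 0, 0, 0, 0, 0], [0.55, -2.4, 0, 0, 0, 0, 0], [0.55, -2.4, 0, 0, 0, 0, 0], [0.4, -1.8, 0, 0, 0, 0, 0], [0.2, -1.0, 0, 0, 0, 0, 0]])

```text
time_s: 8.48
position: [0.491, 0.2118, 0.2292]
orientation: [0.989, 0.145, 0.0, 0.001]
ft_force: [-0.5, 0.4, -0.8]
finger_gap: 0.275
gripper_force: 58.9
```

```bash
cat > jig.py <<'E'
import numpy as np
C=np.array([.5257,.1373]);a=np.radians(102.3);ex=np.array([np.cos(a),np.sin(a)]);ey=np.array([-ex[1],ex[0]])
S=np.array([[80,16],[53.3,20],[26.7,18],[0,12],[-26.7,6],[-53.3,2],[-80,0]])/1000
W=C+S[:,:1]*ex+S[:,1:]*ey
E
python3 - <<'E'
from plan import *
from jig import *
np.set_printoptions(precision=3,suppress=True)
st=env.state();print(st["time_s"],st["position"],st["finger_gap"],st["qpos"])
print(W, screw([*W[0],.142],-73.5,10))
E
```

```text
8.4833 [0.491 0.212 0.229] 0.2750120542625305 [ 0.302  0.059  1.449 -0.002  1.634  1.582]
[[0.493 0.212]
 [0.495 0.185]
 [0.502 0.16 ]
 [0.514 0.135]
 [0.526 0.11 ]
 [0.535 0.085]
 [0.543 0.059]] [ 0.02   0.002  0.872  0.009 -0.003  0.016]
```

play_rows(plan=[[0.1, 0.0, 0.8, 0, 0, 0.08, 0], [0.1, 0.0, 1.1, 0, 0, 0.08, 0], [0, 0, 1.1, 0, 0, 0, 0], [0, 0, 1.1, 0, 0, 0, 0], [0, 0, 1.1, 0, 0, 0, 0], [0, 0, 1.1, 0, 0, 0, 0], [0, 0, 1.1, 0, 0, 0, 0], [0, 0, 0.8, 0, 0, 0, 0], [0, 0, 0.5, 0, 0, 0, 0], [0, 0, 0, 0, 0, 0, 0]])

```text
time_s: 9.32
position: [0.4941, 0.2093, 0.1417]
orientation: [0.99, 0.142, 0.0, 0.001]
ft_force: [-0.1, -0.1, -0.9]
finger_gap: 0.274
gripper_force: 58.9
```

```bash
python3 - <<'E'
from plan import *
from jig import *
np.set_printoptions(precision=4,suppress=True)
a=env.snapshot("scene");b=env.snapshot("top")
st=env.state();p=st["position"];M=R.from_quat(st["orientation"]).as_matrix();print(st["time_s"],p,M[:,2])
tip=p+M[:,2]*.077;print(tip)
for n,im in(("scene",a),("top",b)):
    m=env.camera_model(n);print(n,"tip",proj(m,[tip]),"collar ctr",proj(m,[tip-M[:,2]*.0275]),"seam0",proj(m,[[*W[0],.03]]))
    cv2.imwrite(f"pics/{n}1.png",im)
A=cv2.resize(a[110:200,300:410],None,fx=5,fy=5,interpolation=cv2.INTER_CUBIC);B=cv2.resize(b[195:255,190:300],None,fx=5,fy=5,interpolation=cv2.INTER_CUBIC)
cv2.imwrite("pics/hov.png",np.vstack([A,B])[:600] if 0 else np.vstack([A[:300],B]))
E
```

```text
9.4167 [0.495  0.2097 0.1436] [ 0.0039 -0.0017 -1.    ]
[0.4954 0.2096 0.0666]
scene tip [[365.1989 148.7684]] collar ctr [[366.0628 140.7034]] seam0 [[364.2231 158.4602]]
top tip [[233.2937 239.0578]] collar ctr [[231.0184 238.0893]] seam0 [[235.1949 241.1619]]
```

View pics/hov.png

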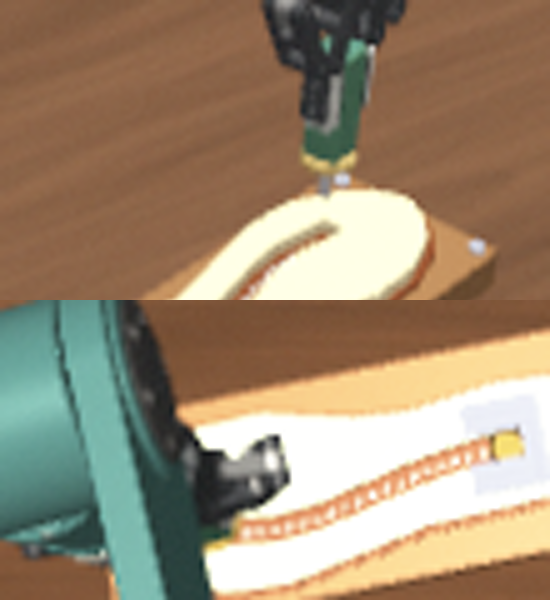

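The stylus is held over the slot's toe end. In the scene crop the tip shows at (326,192), which is pixel (365,148) against a prediction of (365.2,148.8), so the tip offset is right. State readings carry about 1 mm of noise, so I'll average them, and check the tilt from the handle edge.

```bash
cat > avg.py <<'E'
from plan import *
def avg(n=6):
    P=[];Q=[];F=[]
    for _ in range(n):
        env.snapshot("top");s=env.state();P.append(s["position"]);Q.append(s["orientation"]);F.append(s["ft_force"])
    q=R.from_quat(Q).mean().as_matrix();return np.mean(P,0),q,np.mean(F,0),np.std(P,0)
E
python3 - <<'E'
from avg import *
np.set_printoptions(precision=4,suppress=True)
p,M,F,sd=avg(8);print(env.state()["time_s"],p,sd,F);print(M)
tip=p+M[:,2]*.077
a=cv2.imread("pics/scene1.png");m=env.camera_model("scene")
hsv=cv2.cvtColor(a,cv2.COLOR_BGR2HSV);g=cv2.inRange(hsv,(60,70,30),(90,255,220));
for r in range(118,142,2):
    xs=np.nonzero(g[r,350:385])[0]+350;print(r,xs.min() if len(xs) else None,xs.max() if len(xs) else None,end="; ")
print()
c=[[sx*.012,sy*.012] for sx in(1,-1) for sy in(1,-1)]
for h in(.032,.06,.09):
    P=[tip+M@np.array([u,v,-h]) for u,v in c];q=proj(m,P);print(h,q[:,0].min(),q[:,0].max(),q[q[:,0].argmax()],q[q[:,0].argmin()])
E
```

```text
9.8167 [0.4952 0.2098 0.1441] [0.0001 0.     0.0002] [ 0.1284 -0.2301 -1.2684]
[[ 0.9596  0.2813  0.0049]
 [ 0.2813 -0.9596 -0.0014]
 [ 0.0043  0.0027 -1.    ]]
118 365 372; 120 369 372; 122 369 372; 124 369 372; 126 369 372; 128 369 371; 130 369 371; 132 368 371; 134 368 370; 136 361 370; 138 361 370; 140 362 368; 
0.032 360.4056511019505 372.20050943841954 [372.2005 138.9389] [360.4057 139.5092]
0.06 361.2254585015815 373.188262965351 [373.1883 130.4505] [361.2255 131.0089]
0.09 362.13201894510206 374.28058154709424 [374.2806 121.0779] [362.132  121.6227]
```

```bash
python3 - <<'E'
from meas import *
from jig import *
np.set_printoptions(precision=2,suppress=True)
for n,roi,f in(("top",(278,208,306,238),"top0"),("scene",(312,168,352,196),"scene0")):
    m=env.camera_model(n);im=cv2.imread(f"pics/{f}.png");u=up(im,roi).astype(int)
    k=((u[...,0]>u[...,2]+2)&(u[...,2]>120)).astype(np.uint8)*255
    c=cv2.convexHull(big(k));w=onz(m,back(c[:,0,:],roi),.042)[:,:2]*1000
    (cx,cy),sz,th=cv2.minAreaRect(w.astype(np.float32));print(n,cx,cy,sz,th,"jig",[np.dot([cx/1e3,cy/1e3]-C,ex)*1e3,np.dot([cx/1e3,cy/1e3]-C,ey)*1e3])
    # template: centroid of pale area hull at z 40
for n,f,roi in(("top","top0",(200,190,330,270)),("scene","scene0",(292,140,405,215))):
    m=env.camera_model(n);im=cv2.imread(f"pics/{f}.png");u=cv2.cvtColor(up(im,roi),cv2.COLOR_BGR2HSV)
    k=cv2.morphologyEx(((u[...,1]<(25 if n=="top" else 60))&(u[...,2]>200)).astype(np.uint8)*255,cv2.MORPH_OPEN,np.ones((25,25)))
    c=cv2.convexHull(big(k));w=onz(m,back(c[:,0,:],roi),.040)[:,:2]*1000
    (cx,cy),sz,th=cv2.minAreaRect(w.astype(np.float32));print(n,cx,cy,sz,th,"jig",[np.dot([cx/1e3,cy/1e3]-C,ex)*1e3,np.dot([cx/1e3,cy/1e3]-C,ey)*1e3])
print(W*1000)
E
```

```text
top 542.5375366210938 59.21135330200195 (50.91978073120117, 44.85169982910156) 11.643832206726074 jig [np.float64(-79.88307360022853), np.float64(0.18421392973333797)]
scene 542.0364990234375 59.208683013916016 (49.927978515625, 41.27500915527344) 12.259063720703125 jig [np.float64(-79.77894636041837), np.float64(0.6743193496514012)]
top 520.274169921875 135.77674865722656 (93.3199462890625, 274.94989013671875) 10.093317985534668 jig [np.float64(-0.33241930580403706), np.float64(5.625782087414595)]
scene 525.4881591796875 137.95811462402344 (95.720458984375, 278.90966796875) 15.26968002319336 jig [np.float64(0.6881365126531898), np.float64(0.0667797234020905)]
[[493.02 212.06]
 [494.8  185.12]
 [502.43 159.55]
 [513.98 134.74]
 [525.53 109.93]
 [535.1   84.8 ]
 [542.74  59.14]]
```

Both views put the stop's centre at jig (-80, about 0.4) mm, so the jig pose is confirmed to under 1 mm. Now I correct xy and lower into the slot to just above its floor.

```bash
python3 - <<'E'
from avg import *
from jig import *
np.set_printoptions(precision=3,suppress=True)
print(screw([*W[0],.111],-73.5,10)*10)
E
```

```text
[-0.129 -0.286  3.274  0.154 -0.203 -0.162]
```

play_rows(plan=[[-0.1, -0.15, 0, -0.1, 0.1, 0, 0], [-0.08, -0.15, 0, -0.1, 0.1, 0, 0], [0, 0, 0, 0, 0, 0, 0], [0, 0, 0.3, 0, 0, 0, 0], [0, 0, 0.4, 0, 0, 0, 0], [0, 0, 0.4, 0, 0, 0, 0], [0, 0, 0.4, 0, 0, 0, 0], [0, 0, 0.4, 0, 0, 0, 0], [0, 0, 0.1, 0, 0, 0, 0], [0, 0, 0, 0, 0, 0, 0]])

```text
time_s: 10.65
position: [0.4921, 0.2118, 0.1225]
orientation: [0.99, 0.142, 0.003, 0.003]
ft_force: [-0.3, 0.2, -0.5]
finger_gap: 0.269
gripper_force: 58.9
```

```bash
python3 - <<'E'
from avg import *
from jig import *
np.set_printoptions(precision=4,suppress=True)
p,M,F,sd=avg(3);print(env.state()["time_s"],p,M[:,2],F,"tip",p+M[:,2]*.077,"want",W[0])
E
```

```text
10.8 [0.4925 0.2119 0.1233] [ 0.0078 -0.0042 -1.    ] [-0.1867  0.2013 -1.0371] tip [0.4931 0.2116 0.0463] want [0.493  0.2121]
```

play_rows(plan=[[0.05, 0, 0.1, 0.18, -0.18, 0, 0], [0, 0, 0.3, 0.18, -0.18, 0, 0], [0, 0, 0.3, 0, 0, 0, 0], [0, 0, 0.3, 0, 0, 0, 0], [0, 0, 0.2, 0, 0, 0, 0], [0, 0, 0.1, 0, 0, 0, 0], [0, 0, 0, 0, 0, 0, 0], [0, 0, 0, 0, 0, 0, 0], [0, 0, 0, 0, 0, 0, 0], [0, 0, 0, 0, 0, 0, 0]])

```text
time_s: 11.63
position: [0.4931, 0.2121, 0.1106]
orientation: [0.99, 0.142, 0.0, -0.0]
ft_force: [-0.8, -0.3, -1.7]
finger_gap: 0.274
gripper_force: 58.9
```

```bash
python3 - <<'E'
from avg import *
from jig import *
np.set_printoptions(precision=4,suppress=True)
p,M,F,sd=avg(3);print(env.state()["time_s"],p,M[:,2],F,"tip",p+M[:,2]*.077,"want",W[0])
E
```

```text
11.7833 [0.493  0.2121 0.1106] [ 0.0004  0.0002 -1.    ] [ 0.1774  0.0482 -1.1615] tip [0.4931 0.2121 0.0336] want [0.493  0.2121]
```

Upright and right over seam0. Now I feel for the floor.

play_rows(plan=[[0, 0, 0.05, 0, 0, 0, 0], [0, 0, 0.05, 0, 0, 0, 0], [0, 0, 0.05, 0, 0, 0, 0], [0, 0, 0.05, 0, 0, 0, 0], [0, 0, 0.05, 0, 0, 0, 0], [0, 0, 0.05, 0, 0, 0, 0], [0, 0, 0, 0, 0, 0, 0], [0, 0, 0, 0, 0, 0, 0], [0, 0, 0, 0, 0, 0, 0], [0, 0, 0, 0, 0, 0, 0]])

```text
time_s: 12.62
position: [0.493, 0.2121, 0.1078]
orientation: [0.99, 0.142, 0.0, -0.0]
ft_force: [-2.0, -0.5, 3.1]
finger_gap: 0.276
gripper_force: 59.1
```

```bash
python3 - <<'E'
from avg import *
from jig import *
np.set_printoptions(precision=4,suppress=True)
p,M,F,sd=avg(2);print(env.state()["time_s"],p,M[:,2],F,"tip",p+M[:,2]*.077)
d=np.diff(W,axis=0);print(np.c_[d@M[:2,0],d@M[:2,1]]*100, np.linalg.norm(d,axis=1))
E
```

```text
12.7167 [0.493  0.2121 0.1078] [ 0.0004  0.0002 -1.    ] [-1.569  -0.4776  3.1842] tip [0.493  0.2121 0.0308]
[[-0.5869  2.6352]
 [ 0.0123  2.6675]
 [ 0.4106  2.7056]
 [ 0.4106  2.7056]
 [ 0.2118  2.6816]
 [ 0.0116  2.6775]] [0.027  0.0267 0.0274 0.0274 0.0269 0.0268]
```

Floor contact at TCP z 0.1078 (about 4 N). I ease off 0.4 mm and trace, one segment per call (about 3 cm/s).

play_rows(plan=[[0, 0, -0.04, 0, 0, 0, 0], [-0.06, 0.26, 0, 0, 0, 0, 0], [-0.065, 0.29, 0, 0, 0, 0, 0], [-0.065, 0.3, 0, 0, 0, 0, 0], [-0.065, 0.3, 0, 0, 0, 0, 0], [-0.065, 0.3, 0, 0, 0, 0, 0], [-0.065, 0.3, 0, 0, 0, 0, 0], [-0.065, 0.3, 0, 0, 0, 0, 0], [-0.065, 0.3, 0, 0, 0, 0, 0], [-0.065, 0.285, 0, 0, 0, 0, 0]])

```text
time_s: 13.55
position: [0.4948, 0.1848, 0.1078]
orientation: [0.99, 0.142, 0.0, -0.0]
ft_force: [0.1, 1.9, 1.9]
finger_gap: 0.271
gripper_force: 59.0
```

```bash
cat > chk.py <<'E'
import sys
from plan import *
from jig import *
np.set_printoptions(precision=4,suppress=True)
s=env.state();M=R.from_quat(s["orientation"]).as_matrix();t=s["position"]+M[:,2]*.077;i=int(sys.argv[1])
print(s["time_s"],"tip",t,"want",W[i],"z",M[:,2],"F",s["ft_force"])
if i<6: d=W[i+1]-t[:2];print("next tool x,y cm",d@M[:2,0]*100,d@M[:2,1]*100)
E
python3 chk.py 1
```

```text
13.55 tip [0.4949 0.1848 0.0308] want [0.4948 0.1851] z [ 0.0002  0.0002 -1.    ] F [0.1325 1.8873 1.928 ]
next tool x,y cm 0.0147297076709396 2.639241036079493
```

Tracking well, with light contact.

play_rows(plan=[[0, 0.26, 0, 0, 0, 0, 0], [0, 0.26, 0, 0, 0, 0, 0], [0, 0.265, 0, 0, 0, 0, 0], [0, 0.265, 0, 0, 0, 0, 0], [0, 0.265, 0, 0, 0, 0, 0], [0, 0.265, 0, 0, 0, 0, 0], [0, 0.265, 0, 0, 0, 0, 0], [0.005, 0.265, 0, 0, 0, 0, 0], [0.005, 0.265, 0, 0, 0, 0, 0], [0.005, 0.265, 0, 0, 0, 0, 0]])

```text
time_s: 14.38
position: [0.5024, 0.1596, 0.1078]
orientation: [0.99, 0.142, 0.0, -0.0]
ft_force: [-0.8, 0.7, 3.4]
finger_gap: 0.271
gripper_force: 59.1
```

```bash
python3 chk.py 2
```

```text
14.3833 tip [0.5024 0.1597 0.0308] want [0.5024 0.1596] z [ 0.0001  0.0002 -1.    ] F [-0.7962  0.739   3.353 ]
next tool x,y cm 0.4067735615997221 2.715512392723514
```

play_rows(plan=[[0.04, 0.27, 0, 0, 0, 0, 0], [0.04, 0.27, 0, 0, 0, 0, 0], [0.04, 0.27, 0, 0, 0, 0, 0], [0.04, 0.27, 0, 0, 0, 0, 0], [0.04, 0.27, 0, 0, 0, 0, 0], [0.04, 0.27, 0, 0, 0, 0, 0], [0.04, 0.27, 0, 0, 0, 0, 0], [0.04, 0.27, 0, 0, 0, 0, 0], [0.04, 0.27, 0, 0, 0, 0, 0], [0.045, 0.275, 0, 0, 0, 0, 0]])

```text
time_s: 15.22
position: [0.5139, 0.1348, 0.1078]
orientation: [0.99, 0.142, 0.0, -0.0]
ft_force: [-1.5, 1.7, 3.3]
finger_gap: 0.276
gripper_force: 59.2
```

```bash
python3 chk.py 3
```

```text
15.2167 tip [0.5139 0.1348 0.0308] want [0.514  0.1347] z [ 0.      0.0002 -1.    ] F [-1.478   1.6689  3.3366]
next tool x,y cm 0.41153018302268457 2.7156710514670492
```

play_rows(plan=[[0.04, 0.27, 0, 0, 0, 0, 0], [0.04, 0.27, 0, 0, 0, 0, 0], [0.04, 0.27, 0, 0, 0, 0, 0], [0.04, 0.27, 0, 0, 0, 0, 0], [0.04, 0.27, 0, 0, 0, 0, 0], [0.04, 0.27, 0, 0, 0, 0, 0], [0.04, 0.27, 0, 0, 0, 0, 0], [0.04, 0.27, 0, 0, 0, 0, 0], [0.04, 0.27, 0, 0, 0, 0, 0], [0.045, 0.275, 0, 0, 0, 0, 0]])

```text
time_s: 16.05
position: [0.5254, 0.11, 0.1078]
orientation: [0.99, 0.142, 0.0, -0.0]
ft_force: [-1.5, 1.4, 4.0]
finger_gap: 0.268
gripper_force: 59.3
```

```bash
python3 chk.py 4
```

```text
16.05 tip [0.5254 0.11   0.0308] want [0.5255 0.1099] z [ 0.      0.0002 -1.    ] F [-1.5365  1.3884  3.9792]
next tool x,y cm 0.21867166149340933 2.690071845402621
```

play_rows(plan=[[0.02, 0.265, -0.01, 0, 0, 0, 0], [0.02, 0.265, -0.01, 0, 0, 0, 0], [0.02, 0.27, 0, 0, 0, 0, 0], [0.02, 0.27, 0, 0, 0, 0, 0], [0.02, 0.27, 0, 0, 0, 0, 0], [0.02, 0.27, 0, 0, 0, 0, 0], [0.02, 0.27, 0, 0, 0, 0, 0], [0.025, 0.27, 0, 0, 0, 0, 0], [0.025, 0.27, 0, 0, 0, 0, 0], [0.025, 0.27, 0, 0, 0, 0, 0]])

```text
time_s: 16.88
position: [0.535, 0.0847, 0.1078]
orientation: [0.99, 0.142, -0.0, 0.0]
ft_force: [-0.7, 1.5, 2.1]
finger_gap: 0.274
gripper_force: 59.2
```

```bash
python3 chk.py 5
```

```text
16.8833 tip [0.535  0.0847 0.0308] want [0.5351 0.0848] z [-0.0002 -0.0001 -1.    ] F [-0.7017  1.5344  2.1335]
next tool x,y cm 0.028239380767908738 2.6691061357113792
```

play_rows(plan=[[0.005, 0.3, -0.01, 0, 0, 0, 0], [0.005, 0.3, -0.01, 0, 0, 0, 0], [0.005, 0.3, 0, 0, 0, 0, 0], [0.005, 0.3, 0, 0, 0, 0, 0], [0, 0.3, 0, 0, 0, 0, 0], [0, 0.3, 0, 0, 0, 0, 0], [0, 0.3, 0, 0, 0, 0, 0], [0, 0.3, 0, 0, 0, 0, 0], [0, 0.18, 0, 0, 0, 0, 0], [0, 0.09, 0, 0, 0, 0, 0]])

```text
time_s: 17.72
position: [0.5426, 0.059, 0.1079]
orientation: [0.99, 0.142, -0.0, 0.0]
ft_force: [-0.4, -0.1, -0.7]
finger_gap: 0.274
gripper_force: 58.8
```

```bash
python3 chk.py 6
```

```text
17.7167 tip [0.5426 0.0589 0.0309] want [0.5427 0.0591] z [-0.0004 -0.0002 -1.    ] F [-0.3861 -0.0983 -0.6592]
```

At seam6. Pressing the pin gently.

play_rows(plan=[[0, 0, 0.1, 0, 0, 0, 0], [0, 0, 0.12, 0, 0, 0, 0], [0, 0, 0.12, 0, 0, 0, 0], [0, 0, 0.12, 0, 0, 0, 0], [0, 0, 0.12, 0, 0, 0, 0], [0, 0, 0.12, 0, 0, 0, 0], [0, 0, 0.12, 0, 0, 0, 0], [0, 0, 0.12, 0, 0, 0, 0], [0, 0, 0.12, 0, 0, 0, 0], [0, 0, 0.09, 0, 0, 0, 0]])

```text
time_s: 18.55
position: [0.5428, 0.0592, 0.0969]
orientation: [0.99, 0.142, 0.0, 0.0]
ft_force: [-1.2, -3.6, 4.7]
finger_gap: 0.273
gripper_force: 59.5
```

```bash
python3 chk.py 6
```

```text
18.55 tip [0.5429 0.0592 0.0199] want [0.5427 0.0591] z [ 0.0005 -0.0004 -1.    ] F [-1.1952 -3.5955  4.7468]
```

play_rows(plan=[[0, 0, 0.04, 0, 0, 0, 0], [0, 0, 0.04, 0, 0, 0, 0], [0, 0, 0.04, 0, 0, 0, 0], [0, 0, 0.04, 0, 0, 0, 0], [0, 0, 0.04, 0, 0, 0, 0], [0, 0, 0.04, 0, 0, 0, 0], [0, 0, 0, 0, 0, 0, 0], [0, 0, 0, 0, 0, 0, 0], [0, 0, 0, 0, 0, 0, 0], [0, 0, 0, 0, 0, 0, 0]])

```text
time_s: 19.38
position: [0.5428, 0.0593, 0.0949]
orientation: [0.99, 0.142, 0.0, 0.0]
ft_force: [-2.5, -3.1, 6.4]
finger_gap: 0.273
gripper_force: 59.9
```

```bash
python3 chk.py 6
```

```text
19.3833 tip [0.5429 0.0592 0.0179] want [0.5427 0.0591] z [ 0.0006 -0.0003 -1.    ] F [-2.5033 -3.0958  6.3517]
```

play_rows(plan=[[0, 0, 0.02, 0, 0, 0, 0], [0, 0, 0.02, 0, 0, 0, 0], [0, 0, 0.02, 0, 0, 0, 0], [0, 0, 0, 0, 0, 0, 0], [0, 0, 0, 0, 0, 0, 0], [0, 0, 0, 0, 0, 0, 0], [0, 0, 0, 0, 0, 0, 0], [0, 0, 0, 0, 0, 0, 0], [0, 0, 0, 0, 0, 0, 0], [0, 0, 0, 0, 0, 0, 0]])

```text
time_s: 20.22
position: [0.5428, 0.0593, 0.0949]
orientation: [0.99, 0.142, 0.0, 0.0]
ft_force: [-3.5, -3.2, 8.6]
finger_gap: 0.271
gripper_force: 60.0
```

```bash
python3 chk.py 6
```

```text
20.2167 tip [0.5429 0.0593 0.0179] want [0.5427 0.0591] z [ 0.0008 -0.0003 -1.    ] F [-3.5174 -3.2032  8.6382]
```

Z is no longer changing while the force rises, so the collar is on the stop. I firm it up a little and hold.

play_rows(plan=[[0, 0, 0.03, 0, 0, 0, 0], [0, 0, 0.03, 0, 0, 0, 0], [0, 0, 0.03, 0, 0, 0, 0], [0, 0, 0.03, 0, 0, 0, 0], [0, 0, 0, 0, 0, 0, 0], [0, 0, 0, 0, 0, 0, 0], [0, 0, 0, 0, 0, 0, 0], [0, 0, 0, 0, 0, 0, 0], [0, 0, 0, 0, 0, 0, 0], [0, 0, 0, 0, 0, 0, 0]])

```text
time_s: 21.05
position: [0.5429, 0.0593, 0.0949]
orientation: [0.99, 0.142, 0.001, 0.0]
ft_force: [-6.1, -3.5, 14.2]
finger_gap: 0.275
gripper_force: 60.6
```

```bash
python3 chk.py 6; python3 - <<'E'
from h import *
s=env.snapshot("scene");cv2.imwrite("pics/end.png",cv2.resize(s[95:245,270:420],None,fx=4,fy=4,interpolation=cv2.INTER_CUBIC))
E
```

```text
21.05 tip [0.543  0.0593 0.0179] want [0.5427 0.0591] z [ 0.0012 -0.0004 -1.    ] F [-6.0618 -3.4669 14.2123]
```

View pics/end.png

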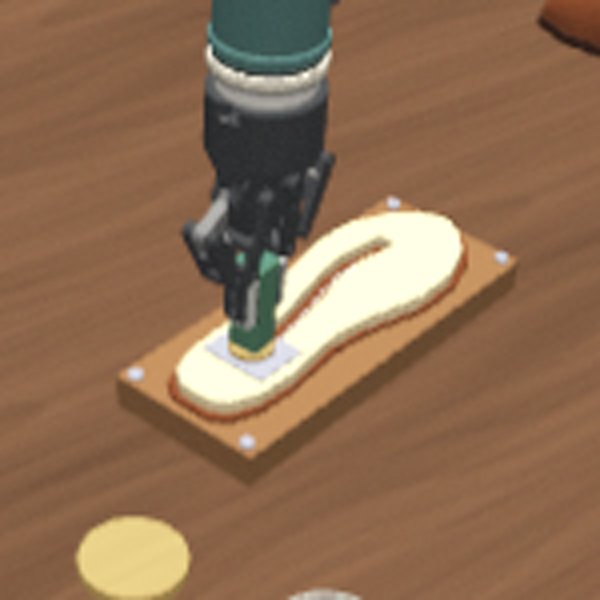

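The collar sits flat on the steel stop at (250,352), and the stylus is upright and still gripped at about 14 N. Handing in.

```bash
python3 -c "
from cell import env
print(env.close_job())"
```

```text
the job is handed in; nothing more can be done
None
```

I traced the seam from toe to heel at about 3 cm/s and handed the job in at about 21 s, with the upright stylus still gripped and its collar pressed on the steel stop at about 14 N; no verdict was shown.

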